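Slide the drill-guide cover onto its hidden pin and hold it down

TASK

On the drilling jig, slide the guide cover by its wooden handle along the runway, without lifting it off, until it passes over the upright locating pin and drops on to it. Then press it fully home against the sprung pad, so that its top comes flush with the side rails, and finish still holding it pressed down: do not let go. Leave the thread spool, the pliers and the tape roll where they are.

Things in the scene. Friction and masses are not known exactly. Their poses are not given: they have to be found in the camera images.
- jig: Drilling jig fixed to the bench: dark wooden base board 135 x 285 mm, 12 mm thick. Origin on the bench top, near the board's centre; z up, y along the jig from the plywood runway to the pin (pin axis at x = 0, y = +60 mm), x across. Two steel side rails (inner faces at x = -42.5 and +42.5 mm, tops 36 mm above the bench) guide the cover all the way with 2.5 mm to spare on each side.
- pin_top (a point): Top of the fixed steel locating pin, 29 mm above the bench (1 mm below the runway's top); the pin is 14 mm in diameter with its last 3.5 mm tapered to 8 mm. Axes as the jig's.
- pad (a joint): How far the sprung aluminium pad (70 x 84 mm, round the pin) is pushed down, in m: 0 at rest (top 23 mm above the bench), 0.005 fully down (18 mm). Its spring pushes up with about 7.5 N at rest and 15 N fully down, so the cover's own weight (3 to 5 N) does not press it down; the hand has to add about 11 N.
- handle (a point): Centre (half-way up) of the cover's wooden handle, a block 54 mm (x) by 26 mm (y), 52 mm tall, in the middle of the cover's top. 44 mm above the cover's underside: 74 mm above the bench while the cover lies on the runway, 62 mm when fully home. Axes as the cover's, z up; at the start parallel to the jig's within 0.03 rad.
- bore (a point): Centre of the cover's underside, the mouth of the bore for the pin: 18 mm across, 2 mm chamfer, 14 mm deep, closed above, so hidden. At the start it lies on the runway 120 to 150 mm short of the pin along the jig's y. Fully home the underside is 18 mm above the bench.
- cover: The guide cover: aluminium plate 80 mm (x) by 90 mm (y), 18 mm thick, about 0.4 kg, with four steel drill bushes and the handle on top. Origin at the centre of its underside. Fully home its top is 36 mm above the bench, flush with the rails.
- spool: Bystander: wooden thread spool, 45 mm in diameter, 59 mm tall, standing on the bench on the far side of the jig. Origin at its underside.
- pliers: Bystander: pincers with red grips, 64 x 174 x 18 mm, lying on the bench on the robot's side of the jig. Origin at the underside.
- tape: Bystander: roll of cream tape, 101 mm in diameter, 25 mm high, lying flat on the bench past the runway end of the jig. Origin at its underside.
- runway_edge (a point): Middle of the runway's end towards the pin (jig x = 0, y = +12 mm), at its top, 30 mm above the bench. The runway reaches from here back to y = -135 mm. Beyond the edge lies the lower nest with the sprung pad and the pin; past the pin the jig is open, without an end stop. Axes as the jig's.
There are look-alikes about, which are no part of the job. Of the things shaped like the cover, the aluminium one is meant.

How it is judged (in metres and radians):
On the way:
1. the cover has dropped onto the pin: its bore is over the pin (within 4 mm) and its underside below the runway's level (horizontal distance between bore and pin_top below 0.004 m and z of bore in the frame of jig below 0.0275 m), for 0.02 s.
At the end, for the whole second after the job is handed in: The cover sits on the pin (bore within 3.5 mm of the pin's axis), level within 0.05 rad, its underside less than 19.5 mm above the bench, and the pad is pressed down by more than 4 of its 5 mm; the cover is at rest and the fingers still hold it down (more than 3 N on it) (horizontal distance between bore and pin_top below 0.0035 m and z of bore in the frame of jig below 0.0195 m and angle between cover's own z axis and vertical below 0.05 rad and value of joint pad above 0.004 m and contact force between the fingers and cover above 3 N and linear speed of cover below 0.02 m/s); the arm keeps its last pose, push and grip.
It fails at once if the cover is lifted more than 8 mm off the runway's level (z of bore in the frame of jig above 0.038 m).
It fails at once if the spool, the pliers or the tape roll is moved by more than 20 mm (distance of any of spool, pliers, tape from where it was at the start of the episode above 0.02 m).
It also fails if it takes over 29 s, if anything falls off the work surface, if the arm or the gripper's body presses on something with over 40 N, if the wrist force passes 120 N, or if a joint passes its speed limit or range.

ROBOT

A 6-joint arm with a two-finger parallel gripper is mounted at the origin on the work surface; the furniture and walls round the work are solid. World frame = base frame: x ahead of the robot, y to its left, z up, the work surface at z = 0. Lengths are in mm, angles in rad, forces in N, time in s.
With the tool pointing down it reaches from about 275 to 1000 mm from the base axis. Payload 8.4 kg.
Tool frame: the origin (TCP) lies midway between the tips of the shut fingers; the grasp point (between the pads) lies r.grip_point_offset behind it (r.grip_point_offset is the distance from the TCP to the grasp point, in mm); z points along the fingers, y is the direction in which the jaws open and shut (so a half turn about z gives the same grasp; the last joint's range is limited). The gripper opens to 85 mm and grips with 20 to 120 N. Pads are 22 mm wide; open, the fingers measure 114 mm over their backs; the gripper's body (76 mm by 85 mm) begins 54 mm behind the grasp point. The pads swing forward as they close: fully open they stand 13 mm farther back than shut.
Start: joints at [-1.118, 0.353, 1.633, -0, 1.155, -0.002], TCP at [274.551, -561.471, 231.281] pointing down, gripper open.
Joint ranges: [-2.63, 2.63], [-0.92, 2.1], [0.06, 2.66], [-1.3, 4.44], [0, 2.69], [-3.02, 3.02]. Speed limits (rad/s): [2.22, 2.22, 2.79, 3.14, 3.14, 3.14].

INTERFACE

Orientations are given as [roll, pitch, yaw] about the fixed x, y, z axes, in that order (R = Rz(yaw) Ry(pitch) Rx(roll)).
In Python, from rig import r gives the robot as it stands.
- The arm moves only by the tool move_arm, never from a script. Its argument "targets" is one flat list of numbers, 5 for each row, row after row: the gripper's target within -1 to 1 (fully open at 1, half-way at 0, shut at -1), then the shift along the tool's x, y, z in cm, then the turn about the tool's z in degrees. In form: [gripper, tx, ty, tz, turn, gripper, tx, ty, tz, turn, ...]. A call has 1 to 10 rows; each row is the pose to reach, as a shift and turn from the pose commanded when the call began, along the tool's axes at that moment; what a row does not reach only later rows make up. A row lasts 1/10 s, in which the tool goes at most 50 mm and 8.59 degrees, less where a joint would pass 70% of its speed; a pose out of reach is approached as far as the arm can. A call with a gripper value outside its range is refused whole. The fingers move at their own pace and stop on an object; "squeeze" is the grip in N (left out, the last holds). Time passes only in rows, so rows that repeat a pose let the fingers close. It gives the time, the measured TCP pose, the force and the opening at its end, in the units of the state.
- r.sense(): the state, without advancing time (a new reading comes with each control period).
- r.grab_frame(name): name is "side" or "top"; returns a dict with "img" (384x512x3 uint8, blue, green, red), "K" (3x3 intrinsics, pixels), "world_to_cam" (4x4, takes a point from world to camera coordinates). Camera axes: x right, y down, z forward; pixel columns grow to the right and rows downward; lengths in mm; the calibration is good to about 2 mm. A picture is of the moment at which its call begins. There is no depth.
- r.sign_off(): hands the job in, once; it reports no verdict.
Trained networks look in a picture, given as the dict that the camera call returned (one of the last four; its "shot" number tells which), for a name from the list of things; names that differ only in an ending like _2 or _b are one class to them, and where a whole thing is asked for, a point or a joint stands for the part that bears it (a point fixed in the world has none). Each returns a list of dicts, best first, with "conf" (0 to 1); they miss things now and then, are a little off and sometimes report something else, mostly with a low value. They report only what shows in the picture. A call takes as long as a camera call. They do not tell look-alikes from the thing itself.
- r.outline_of(picture, thing): "region" (384x512 bool, what is visible of it).
- r.mark_of(picture, thing): "position" ([x, y, z] in mm, in world coordinates, good to about 4 mm: a listed point, or the origin of a listed thing).
The state is a dict: "clock": time; "qpos": joint angles; "qvel": joint speeds; "joint_efforts": joint torques, N m; "eef_pos": TCP position; "tcp_rot": TCP orientation; "contact_force": force on the tool from outside, world axes, zero at the start; "wrist_torque": the same for the moment, N m; "opening": opening from 0.0 (shut) to 1.0 (fully open).
Only numpy, scipy, OpenCV 4.12 (cv2) and the standard library are available. Lean on these libraries where they do the work, as an engineer would, in place of code of your own. Each camera call takes 0.05 s, during which the arm holds its last target.

## Working session

There is one attempt and no reset: what is moved stays moved. The work goes in short steps, Python scripts to look and compute and a tool call to move; the robot and the scene stay as the last step left them, time stands still between calls to the robot, and variables do not carry over. Pictures are saved under pics/ and viewed, and the job is handed in when it is done.

Besides the shell and the picture viewer there is one more tool, called after "Emit:" by a JSON object that holds its "api" and its "payload". move_arm: Moves the arm, as the interface text tells. Its arguments: {"type":"object","properties":{"targets":{"type":"array","items":{"type":"number"}},"squeeze":{"type":"number"}},"required":["targets"]}

```bash
mkdir -p pics; python3 - <<'E'
from rig import r
import cv2,numpy as np
s=r.sense();print(s['clock'],s['eef_pos'],s['tcp_rot'],s['opening'],r.grip_point_offset)
for n in('top','side'):
    p=r.grab_frame(n);cv2.imwrite(f'pics/{n}0.png',p['img'])
    print(n,p['K'].tolist(),np.round(p['world_to_cam'],3).tolist())
    for t in('handle','bore','pin_top','runway_edge','jig','cover'):
        print(t,[(np.round(d['position'],1).tolist(),round(d['conf'],2)) for d in r.mark_of(p,t)])
print(r.sense()['clock'])
E
```

```text
0.0 [ 274.33100351 -561.07001633  230.56255326] [-3.14025149e+00  1.09428838e-05  4.54793360e-01] 1.0016914062419866 18.700000000000003
top [[363.59530847979227, 0.0, 250.91413325625072], [0.0, 363.59530847979227, 195.2556179248358], [0.0, 0.0, 1.0]] [[-0.025, -1.0, 0.012, -58.989], [-0.991, 0.023, -0.128, 543.847], [0.128, -0.015, -0.992, 885.259], [0.0, 0.0, 0.0, 1.0]]
handle [([613.4, -279.3, 44.8], 0.8), ([536.9, 12.0, 75.0], 0.66), ([433.2, -248.7, 44.4], 0.66)]
bore [([615.8, -287.8, 3.3], 0.86), ([538.6, 11.1, 30.2], 0.77), ([431.1, -248.8, 1.7], 0.72)]
pin_top [([465.0, 123.8, 28.3], 0.83)]
runway_edge [([496.6, 82.4, 30.3], 0.75)]
jig [([503.5, 72.2, -1.7], 0.95), ([616.8, 100.0, -1.2], 0.58)]
cover [([428.4, -250.1, -1.4], 0.96), ([608.8, -276.7, -2.5], 0.7), ([539.7, 14.1, 37.3], 0.61), ([409.2, -20.0, 0.3], 0.15)]
side [[486.4495608720413, 0.0, 250.06499215742244], [0.0, 486.4495608720413, 200.14353767927423], [0.0, 0.0, 1.0]] [[-1.0, -0.011, 0.019, 549.593], [-0.022, 0.548, -0.836, 105.717], [-0.001, -0.836, -0.548, 1208.735], [0.0, 0.0, 0.0, 1.0]]
handle [([539.5, 14.7, 75.6], 0.61), ([427.3, -251.0, 42.4], 0.58), ([609.2, -284.9, 40.4], 0.57)]
bore [([535.2, 7.6, 30.4], 0.8), ([431.1, -249.5, 0.3], 0.8), ([610.3, -281.1, 0.9], 0.66)]
pin_top [([476.3, 122.7, 28.6], 0.76)]
runway_edge [([496.1, 82.0, 31.7], 0.81)]
jig [([505.0, 68.7, 3.7], 0.59), ([636.1, -122.6, -1.6], 0.58)]
cover [([539.6, 13.5, 29.1], 0.9), ([617.3, -284.0, -0.4], 0.9), ([429.5, -247.1, -0.0], 0.74)]
0.7
```

View pics/top0.png

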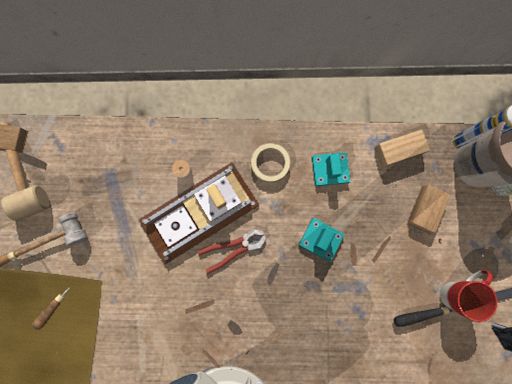

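View pics/side0.png

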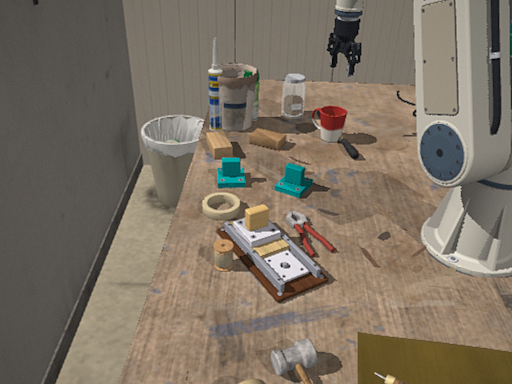

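Cover-shaped things in the top view are teal at (331,168), teal at (322,240), and aluminium in the jig at (217,197). The aluminium one, with the wooden handle on the runway, fits the description. I'll confirm it in an enlarged crop with the estimates projected on it.

```bash
cat > h.py <<'E'
import numpy as np,cv2
def proj(p,X):
    X=np.atleast_2d(X).astype(float);c=X@p['world_to_cam'][:3,:3].T+p['world_to_cam'][:3,3]
    u=c@p['K'].T;return u[:,:2]/u[:,2:]
def ray_z(p,uv,z):
    R=p['world_to_cam'][:3,:3];t=p['world_to_cam'][:3,3]
    d=R.T@np.linalg.inv(p['K'])@np.array([uv[0],uv[1],1.]);o=-R.T@t
    return o+d*(z-o[2])/d[2]
def jig2w(J,P):
    x,y,a=J;P=np.atleast_2d(P).astype(float);c,s=np.cos(a),np.sin(a)
    return np.c_[x+c*P[:,0]-s*P[:,1],y+s*P[:,0]+c*P[:,1],P[:,2]]
def draw(p,J,C,box,k,name):
    im=p['img'];u0,v0,u1,v1=box
    c=cv2.resize(im[v0:v1,u0:u1],None,fx=k,fy=k,interpolation=cv2.INTER_CUBIC)
    def poly(P,F,col):
        q=(proj(p,jig2w(F,P))-[u0,v0]+.5)*k;cv2.polylines(c,[np.int32(q*8)],True,col,1,cv2.LINE_AA,3)
    for s in(-42.5,42.5): 
        poly([[s,-140,36],[s,140,36]],J,(0,255,0))
    poly([[-67.5,-142.5,12],[67.5,-142.5,12],[67.5,142.5,12],[-67.5,142.5,12]],J,(0,255,255))
    poly([[-42.5,12,30],[42.5,12,30]],J,(255,0,255))
    t=np.linspace(0,6.28,24);poly(np.c_[4*np.cos(t),60+4*np.sin(t),29+0*t],J,(0,0,255))
    if C is not None:
        z=C[3]
        poly([[-27,-13,z+70],[27,-13,z+70],[27,13,z+70],[-27,13,z+70]],C[:3],(0,0,255))
        poly([[-40,-45,z+18],[40,-45,z+18],[40,45,z+18],[-40,45,z+18]],C[:3],(255,0,0))
    cv2.imwrite(name,c)
E
python3 - <<'E'
from rig import r
import cv2,numpy as np
from h import *
J=[501.5,71,.53]
J=[496.4+12*np.sin(.53),82.2-12*np.cos(.53),.53]
C=[537.5,10.5,.53,30]
for n,b,k in(('top',(130,150,290,270),5),('side',(200,190,350,310),5)):
    p=r.grab_frame(n);np.save(f'{n}1.npy',p,allow_pickle=True)
    draw(p,J,C,b,k,f'pics/{n}1.png')
    for t in('spool','pliers','tape'):print(n,t,[(np.round(d['position']).tolist(),round(d['conf'],2)) for d in r.mark_of(p,t)])
E
```

```text
top spool [([616.0, 102.0, 1.0], 0.84)]
top pliers [([409.0, -20.0, 0.0], 0.89)]
top tape [([628.0, -120.0, 1.0], 0.75)]
side spool [([612.0, 105.0, -0.0], 0.9)]
side pliers [([414.0, -25.0, -1.0], 0.73)]
side tape [([637.0, -122.0, 1.0], 0.85)]
```

View pics/top1.png

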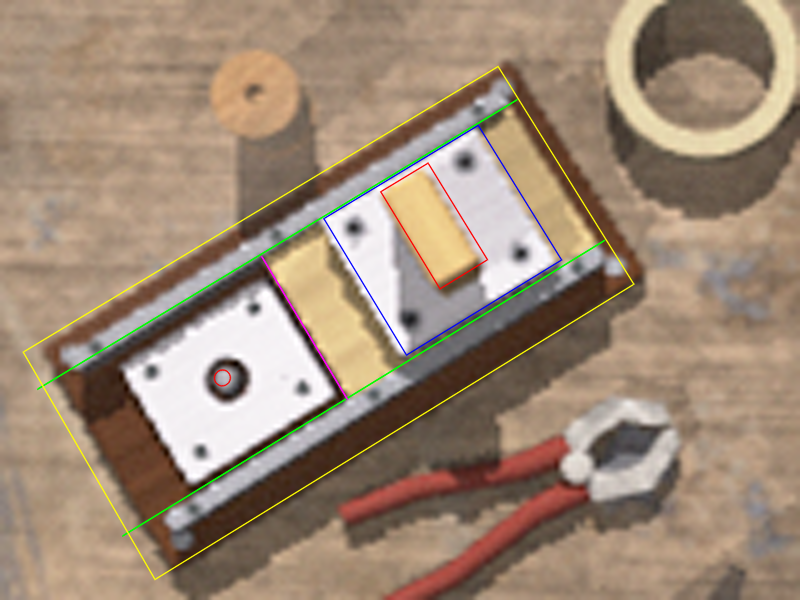

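View pics/side1.png

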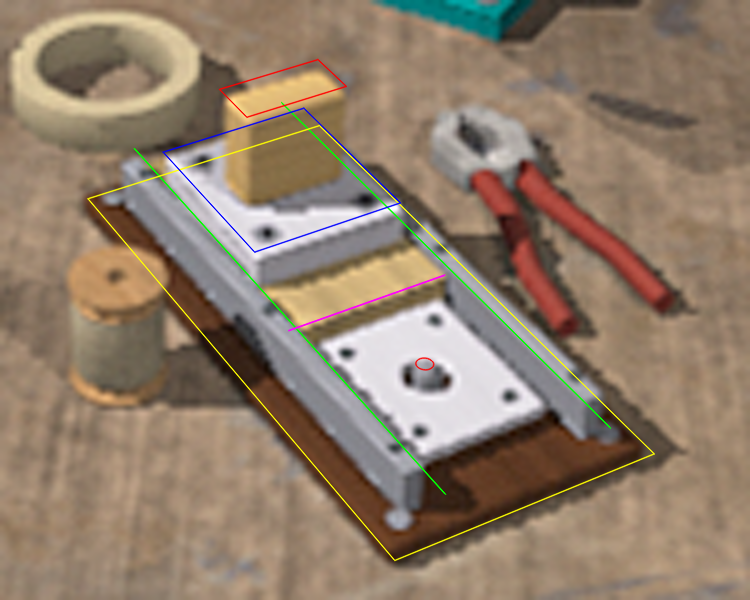

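The crop confirms it: aluminium plate, four bushes and wooden handle, top at crop (435,225), lying on the plywood runway. The jig's yaw is about right. I'll refine it with line segments.

```bash
python3 - <<'E'
import cv2,numpy as np
from h import *
lsd=cv2.createLineSegmentDetector()
for n,b in(('top',(130,150,290,270)),('side',(200,190,350,310))):
    p=np.load(f'{n}1.npy',allow_pickle=True).item()
    g=cv2.cvtColor(p['img'],cv2.COLOR_BGR2GRAY)[b[1]:b[3],b[0]:b[2]]
    k=3;g=cv2.resize(g,None,fx=k,fy=k,interpolation=cv2.INTER_CUBIC)
    L=lsd.detect(g)[0][:,0]
    J=[496.4+12*np.sin(.53),82.2-12*np.cos(.53),.53]
    for l in L:
        q=l.reshape(2,2)
        if np.hypot(*(q[0]-q[1]))<55:continue
        uv=(q+.5)/k-.5+[b[0],b[1]]
        P=np.array([ray_z(p,x,36) for x in uv])
        d=P[1]-P[0];a=np.arctan2(d[1],d[0])
        m=[]
        for X in P:
            e=X[:2]-J[:2];c,s=np.cos(.53),np.sin(.53);m.append((c*e[0]+s*e[1],-s*e[0]+c*e[1]))
        a=(a-.53)%(np.pi/2); a=a-np.pi/2 if a>.8 else a
        if abs(a)<.08: print(n,'yaw',round(.53+a,4),'len',round(np.hypot(*d[:2])),'jig xy ends',np.round(m,1).tolist())
E
```

```text
top yaw 0.5424 len 67 jig xy ends [[30.5, 99.7], [-36.6, 98.9]]
top yaw 0.5396 len 67 jig xy ends [[-37.3, 15.1], [30.0, 15.8]]
top yaw 0.5398 len 85 jig xy ends [[-39.0, 100.9], [-38.2, 16.1]]
top yaw 0.5335 len 49 jig xy ends [[-39.3, -63.0], [-39.1, -111.8]]
top yaw 0.5381 len 77 jig xy ends [[-43.7, 13.6], [-44.3, 90.8]]
top yaw 0.537 len 170 jig xy ends [[-54.1, 100.3], [-53.0, -69.6]]
top yaw 0.5445 len 50 jig xy ends [[-53.2, -70.2], [-52.5, -120.4]]
top yaw 0.5419 len 82 jig xy ends [[30.0, 17.2], [29.0, 98.9]]
top yaw 0.5391 len 137 jig xy ends [[52.6, -119.3], [51.4, 17.6]]
top yaw 0.5273 len 53 jig xy ends [[40.7, -112.0], [40.8, -59.5]]
top yaw 0.5391 len 100 jig xy ends [[-49.4, -135.9], [51.1, -135.0]]
top yaw 0.5437 len 68 jig xy ends [[60.6, -36.3], [61.5, -104.1]]
top yaw 0.5332 len 62 jig xy ends [[50.6, 41.1], [50.4, 103.2]]
top yaw 0.536 len 63 jig xy ends [[59.6, 74.3], [60.0, 11.5]]
top yaw 0.5381 len 55 jig xy ends [[-69.7, -136.4], [-70.2, -81.5]]
top yaw 0.5391 len 128 jig xy ends [[-71.0, -22.9], [-72.2, 104.9]]
side yaw 0.5393 len 84 jig xy ends [[-26.2, 11
[... 250 characters left out ...]
nds [[-53.8, 102.3], [-51.9, 21.5]]
side yaw 0.5456 len 93 jig xy ends [[66.3, 43.0], [64.8, 136.4]]
side yaw 0.5516 len 88 jig xy ends [[84.9, 164.2], [86.8, 76.4]]
side yaw 0.5814 len 64 jig xy ends [[-125.5, 0.8], [-128.7, 64.7]]
side yaw 0.5244 len 57 jig xy ends [[-16.1, -131.2], [-73.5, -130.9]]
side yaw 0.5249 len 76 jig xy ends [[33.6, -111.4], [34.0, -35.5]]
side yaw 0.5466 len 131 jig xy ends [[55.1, -128.3], [52.9, 2.2]]
side yaw 0.5415 len 115 jig xy ends [[53.2, 5.0], [51.9, 120.3]]
side yaw 0.5253 len 106 jig xy ends [[-42.2, 14.0], [-41.7, 119.8]]
side yaw 0.5049 len 71 jig xy ends [[36.7, -14.9], [-34.1, -13.2]]
side yaw 0.5383 len 63 jig xy ends [[81.3, 91.1], [80.8, 154.5]]
```

```bash
cat > fit.py <<'E'
import cv2,numpy as np
from h import *
lsd=cv2.createLineSegmentDetector()
def lines(p,b,k=3):
    g=cv2.cvtColor(p['img'],cv2.COLOR_BGR2GRAY)[b[1]:b[3],b[0]:b[2]]
    g=cv2.resize(g,None,fx=k,fy=k,interpolation=cv2.INTER_CUBIC)
    return [((l.reshape(2,2)+.5)/k-.5+[b[0],b[1]]) for l in lsd.detect(g)[0][:,0]]
def near(p,b,J,F,z,cx,cy,hx,hy,lab,tol=7):
    # rectangle edges, in frame F=(x,y,yaw) at height z
    c,s=np.cos(F[2]),np.sin(F[2])
    for uv in lines(p,b):
        P=np.array([ray_z(p,x,z) for x in uv]);e=P[:,:2]-np.array(F[:2])
        q=np.c_[c*e[:,0]+s*e[:,1],-s*e[:,0]+c*e[:,1]]-[cx,cy]
        if np.hypot(*(q[1]-q[0]))<14:continue
        for ax,h in((0,hx),(1,hy)):
            if abs(q[1,ax]-q[0,ax])<.08*abs(q[1,1-ax]-q[0,1-ax]) and np.all(np.abs(q[:,1-ax])<(hy if ax==0 else hx)+8):
                m=q[:,ax].mean()
                for sg in(-1,1):
                    if abs(m-sg*h)<tol: print(lab,'xy'[ax],sg,'off',round(m-sg*h,1),'len',round(np.hypot(*(q[1]-q[0]))), 'slope',round((q[1,ax]-q[0,ax])/(q[1,1-ax]-q[0,1-ax]),3))
E
python3 - <<'E'
from fit import *
for n,b in(('top',(130,150,290,270)),('side',(200,190,350,310))):
    p=np.load(f'{n}1.npy',allow_pickle=True).item()
    J=[502.5,71.9,.54]
    near(p,b,J,J,23,0,60,35,42,n+' pad')
    near(p,b,J,[537.5,10.5,.527],48,0,0,40,45,n+' cover')
    near(p,b,J,[537.5,10.5,.527],100,0,0,27,13,n+' handle')
    near(p,b,J,J,36,0,0,42.5,1000,n+' railin',4)
    near(p,b,J,J,36,0,0,1000,12,n+' edge30',4)
E
```

```text
top pad y 1 off -0.3 len 68 slope 0.002
top pad y -1 off -1.3 len 68 slope -0.0
top pad x -1 off -1.7 len 86 slope 0.0
top pad y -1 off -5.9 len 40 slope 0.01
top pad y -1 off -6.1 len 45 slope -0.01
top pad x 1 off -2.6 len 83 slope -0.002
top cover x -1 off 0.4 len 48 slope -0.007
top cover y 1 off 2.6 len 23 slope 0.003
top cover x 1 off -0.7 len 52 slope -0.0
top cover y -1 off 2.8 len 26 slope 0.004
top cover x -1 off 0.5 len 32 slope 0.008
top cover x 1 off 3.6 len 20 slope -0.014
top cover x 1 off 3.3 len 15 slope -0.027
top cover x -1 off -4.3 len 17 slope 0.013
top handle x -1 off 2.1 len 24 slope -0.003
top handle x -1 off -5.2 len 17 slope 0.002
top handle y 1 off 0.4 len 20 slope -0.01
top handle y -1 off 5.3 len 39 slope -0.009
top handle x 1 off 6.1 len 14 slope -0.027
top railin x -1 off 2.4 len 49 slope 0.006
top railin x -1 off -1.0 len 77 slope 0.002
top railin x -1 off -0.7 len 23 slope 0.043
top railin x 1 off -2.7 len 53 slope 0.013
top railin x 1 off -0.9 len 18 slope 0.001
top railin x 1 off -1.1 len 38 slope -0.019
top railin x 1 off -0.9 len 41 slope -0.002
t
[... 591 characters left out ...]
ide cover y 1 off 5.7 len 80 slope -0.003
side cover x 1 off 2.3 len 75 slope 0.002
side cover x 1 off -1.6 len 20 slope -0.015
side handle x 1 off 3.1 len 16 slope 0.003
side handle x -1 off 3.7 len 22 slope -0.04
side handle y 1 off 5.7 len 52 slope -0.003
side railin x 1 off -2.8 len 15 slope -0.071
side railin x 1 off 1.6 len 15 slope 0.041
side railin x 1 off -1.3 len 51 slope -0.05
side railin x 1 off 1.4 len 24 slope -0.052
side railin x 1 off -1.8 len 22 slope 0.064
side railin x 1 off 0.8 len 21 slope 0.036
side railin x 1 off 0.8 len 34 slope 0.019
side railin x -1 off 1.2 len 106 slope 0.015
side railin x -1 off -2.8 len 19 slope 0.044
side edge30 y -1 off -2.1 len 71 slope -0.035
```

Emit:
{"api": "move_arm", "payload": {"targets": [1, 48.8, -40.3, 2, -4.6, 1, 48.8, -40.3, 2, -4.6, 1, 48.8, -40.3, 2, -4.6, 1, 48.8, -40.3, 2, -4.6, 1, 48.8, -40.3, 2, -4.6, 1, 48.8, -40.3, 2, -4.6, 1, 48.8, -40.3, 2, -4.6, 1, 48.8, -40.3, 2, -4.6, 1, 48.8, -40.3, 2, -4.6, 1, 48.8, -40.3, 2, -4.6]}}

```text
clock: 2.1
eef_pos: [481.6, -104.4, 215.8]
tcp_rot: [3.141, -0.001, 0.535]
contact_force: [0.5, 0.2, -0.7]
opening: 0.997
```

Emit:
{"api": "move_arm", "payload": {"targets": [1, 10.8, -7.4, 4, 0, 1, 10.8, -7.4, 7, 0, 1, 10.8, -7.4, 8, 0, 1, 10.8, -7.4, 8, 0, 1, 10.8, -7.4, 8, 0]}}

```text
clock: 2.6
eef_pos: [535.5, 13.2, 134.5]
tcp_rot: [-3.14, 0.002, 0.537]
contact_force: [0.5, 0.2, -0.0]
opening: 1.004
```

```bash
cat > look.py <<'E'
import sys
from rig import r
from fit import *
tag=sys.argv[1];C=[float(x) for x in sys.argv[2:6]] if len(sys.argv)>2 else None
s=r.sense();print(s['clock'],np.round(s['eef_pos'],1),np.round(s['tcp_rot'],4),np.round(s['contact_force'],1),s['opening'])
J=[501.9,71.3,.54]
for n,b,k in(('top',(130,150,290,270),5),('side',(200,170,350,310),4)):
    p=r.grab_frame(n);np.save(f'{n}_{tag}.npy',p,allow_pickle=True);draw(p,J,C,b,k,f'pics/{n}_{tag}.png')
E
python3 look.py a 536.2 14.6 .53 30
```

```text
2.6 [535.5  13.2 134.5] [-3.1405e+00  2.2000e-03  5.3740e-01] [ 0.5  0.2 -0. ] 1.003620971274965
```

View pics/side_a.png

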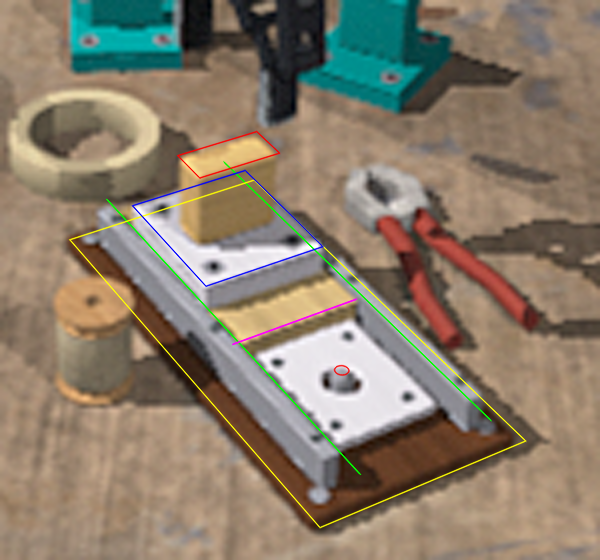

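```bash
python3 - <<'E'
from h import *
p=np.load('side_a.npy',allow_pickle=True).item()
for y in(-48,-42,0,42,48):
    X=[[535.5+y*np.sin(.537),13.2-y*np.cos(.537),z] for z in(148,)]
    print(y,(proj(p,X)-[200,170])*4)
cv2.imwrite('pics/side_full_a.png',p['img'])
E
```

```text
-48 [[274.02525368 121.74657386]]
-42 [[268.33376869 116.55494994]]
0 [[229.72360706  81.33576914]]
42 [[193.14498342  47.96970424]]
48 [[188.07599139  43.34590212]]
```

View pics/side_full_a.png

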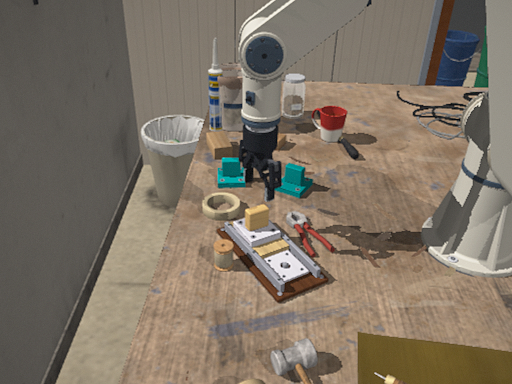

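View pics/top_a.png

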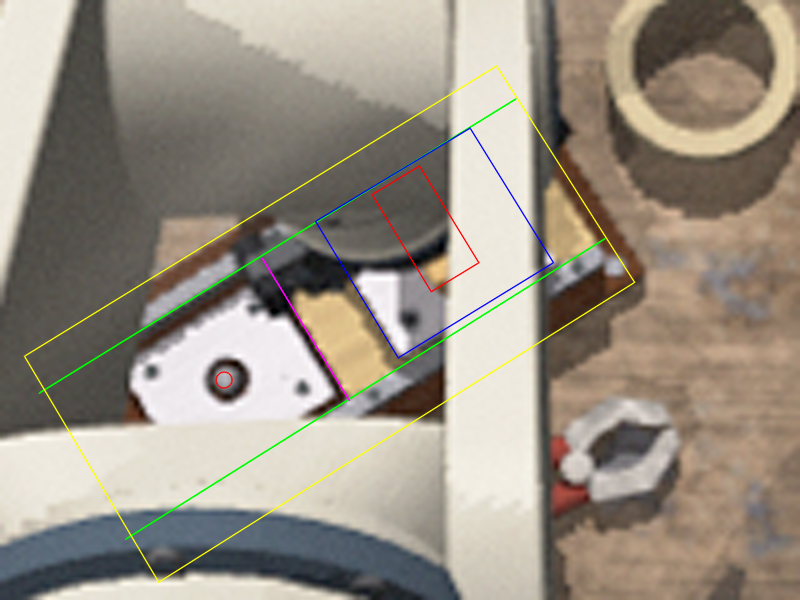

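The top view at (440,270) and the side view both agree that the fingers straddle the handle. I'll go down and grip.

Emit:
{"api": "move_arm", "payload": {"targets": [1, 0, 0, 4, 0, 1, 0, 0, 7, 0, 1, 0, 0, 7.8, 0, 1, 0, 0, 7.8, 0, 1, 0, 0, 7.8, 0]}}

```text
clock: 3.2
eef_pos: [537.1, 11.8, 59.1]
tcp_rot: [3.141, -0.002, 0.534]
contact_force: [1.1, 0.5, 0.1]
opening: 0.999
```

Emit:
{"api": "move_arm", "payload": {"targets": [-1, 0, 0, 0, 0, -1, 0, 0, 0, 0, -1, 0, 0, 0, 0, -1, 0, 0, 0, 0, -1, 0, 0, 0, 0, -1, 0, 0, 0, 0, -1, 0, 0, 0, 0, -1, 0, 0, 0, 0], "squeeze": 50}}

```text
clock: 4.0
eef_pos: [536.4, 12.4, 58.0]
tcp_rot: [3.141, -0.001, 0.535]
contact_force: [-1.6, -1.6, 6.1]
opening: 0.3
```

```bash
python3 look.py b 536.2 14.6 .535 30
```

```text
4.0 [536.4  12.4  58. ] [ 3.1412e+00 -5.0000e-04  5.3520e-01] [-1.6 -1.6  6.1] 0.2999131511379056
```

View pics/side_b.png

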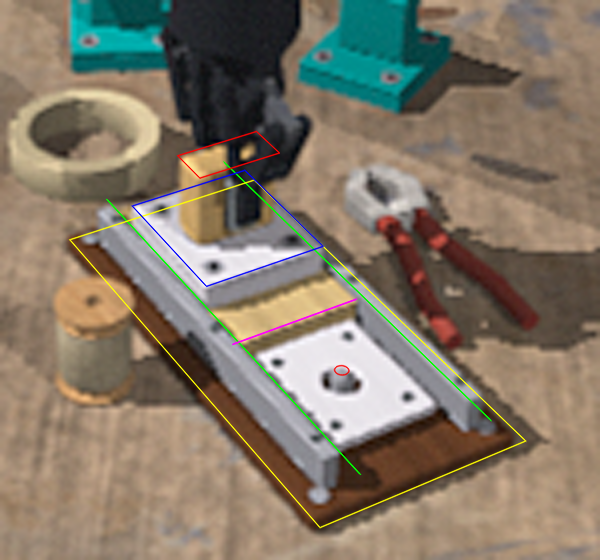

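The fingers hold the handle: opening 0.30 is about 25.5 mm. I'll slide 60 mm first and look at the forces.

Emit:
{"api": "move_arm", "payload": {"targets": [-1, 0, -1, 0, 0, -1, 0, -2, 0, -0.2, -1, 0, -3, 0, -0.3, -1, 0, -4, 0, -0.3, -1, 0, -5, 0, -0.3, -1, 0, -6, 0, -0.3, -1, 0, -6, 0, -0.3]}}

```text
clock: 4.8
eef_pos: [505.6, 65.3, 58.0]
tcp_rot: [3.142, -0.001, 0.541]
contact_force: [0.0, 4.5, 7.0]
opening: 0.301
```

Emit:
{"api": "move_arm", "payload": {"targets": [-1, 0, -1, 0, 0, -1, 0, -2, 0, 0, -1, 0, -3, 0, 0, -1, 0, -4, 0, 0, -1, 0, -5, 0, 0, -1, 0, -5.8, 0, 0, -1, 0, -5.8, 0, 0]}}

```text
clock: 5.5
eef_pos: [475.6, 114.8, 57.9]
tcp_rot: [3.141, -0.001, 0.541]
contact_force: [-0.9, 2.8, 8.0]
opening: 0.294
```

```bash
python3 look.py c 475.5 116.3 .54 30
```

```text
5.5 [475.6 114.8  57.9] [ 3.1415e+00 -1.0000e-03  5.4120e-01] [-0.9  2.8  8. ] 0.294487755179595
```

View pics/side_c.png

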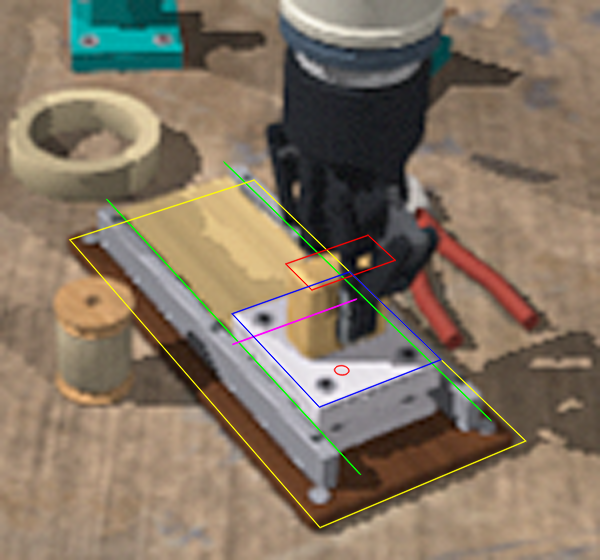

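View pics/top_c.png

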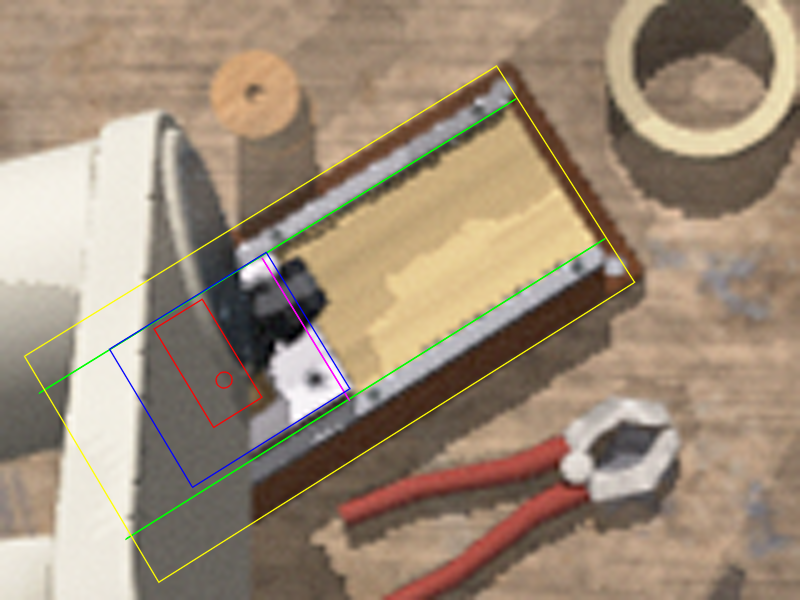

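```bash
python3 - <<'E'
from fit import *
for n,b in(('top',(130,150,290,270)),('side',(200,190,350,310))):
    p=np.load(f'{n}_c.npy',allow_pickle=True).item()
    J=[502.5,71.9,.54]
    near(p,b,J,[475.6,114.8,.54],48,0,0,40,45,n+' cover')
    near(p,b,J,[475.6,114.8,.54],30,0,0,40,45,n+' covbot',5)
    near(p,b,J,[475.6,114.8,.54],100,0,0,27,13,n+' handle')
E
```

```text
top cover x -1 off -0.0 len 60 slope -0.009
top cover y -1 off 0.5 len 20 slope -0.023
top cover x -1 off -4.8 len 54 slope -0.006
top covbot x -1 off 1.8 len 61 slope -0.009
top covbot y -1 off 2.1 len 20 slope -0.023
top covbot x -1 off -3.0 len 55 slope -0.006
top handle x -1 off -5.2 len 19 slope -0.072
top handle y -1 off 2.7 len 15 slope -0.066
side cover y 1 off 3.2 len 27 slope -0.048
side cover y 1 off 2.8 len 44 slope -0.003
side cover y -1 off 2.7 len 34 slope -0.022
side cover x 1 off 2.4 len 85 slope 0.009
side cover x -1 off 1.2 len 15 slope -0.042
side cover x 1 off -1.6 len 27 slope 0.005
side covbot x 1 off -2.1 len 43 slope -0.038
side covbot x 1 off -1.4 len 14 slope -0.025
side covbot x 1 off 2.7 len 24 slope -0.043
side handle x 1 off 2.6 len 19 slope 0.033
```

Emit:
{"api": "move_arm", "payload": {"targets": [-1, -0.05, -0.3, 0.05, 0, -1, -0.1, -0.6, 0.1, 0, -1, -0.1, -0.6, 0.1, 0, -1, -0.1, -0.6, 0.1, 0]}}

```text
clock: 6.0
eef_pos: [473.7, 118.3, 57.6]
tcp_rot: [3.139, -0.003, 0.542]
contact_force: [4.1, -7.0, 10.4]
opening: 0.297
```

Emit:
{"api": "move_arm", "payload": {"targets": [-1, 0, -0.1, 0, 0, -1, 0, -0.2, 0, 0, -1, 0, -0.2, 0, 0, -1, 0, -0.2, 0, 0]}}

```text
clock: 6.4
eef_pos: [469.5, 120.2, 55.9]
tcp_rot: [-3.141, 0.002, 0.54]
contact_force: [0.3, -0.7, -4.6]
opening: 0.298
```

It dropped by 1.7 mm and the drag vanished. I'll lower further and watch the forces.

Emit:
{"api": "move_arm", "payload": {"targets": [-1, 0, 0, 0.1, 0, -1, 0, 0, 0.2, 0, -1, 0, 0, 0.3, 0, -1, 0, 0, 0.3, 0]}}

```text
clock: 6.8
eef_pos: [470.4, 120.0, 53.2]
tcp_rot: [-3.141, 0.001, 0.54]
contact_force: [0.4, 0.2, -3.3]
opening: 0.297
```

```bash
python3 look.py d 469.5 120.2 .54 26
```

```text
6.8 [470.4 120.   53.2] [-3.1414e+00  6.0000e-04  5.4030e-01] [ 0.4  0.2 -3.3] 0.297382889097653
```

View pics/side_d.png

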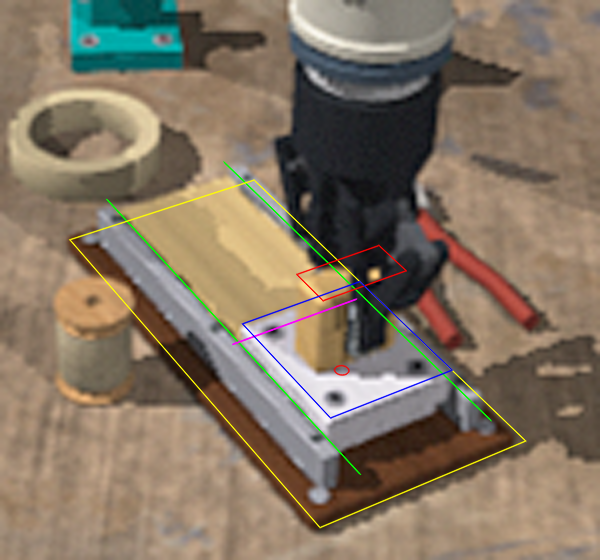

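Emit:
{"api": "move_arm", "payload": {"targets": [-1, 0, 0, 0.2, 0, -1, 0, 0, 0.4, 0, -1, 0, 0, 0.6, 0, -1, 0, 0, 0.7, 0, -1, 0, 0, 0.7, 0], "squeeze": 80}}

```text
clock: 7.4
eef_pos: [470.9, 120.1, 46.9]
tcp_rot: [3.141, -0.0, 0.54]
contact_force: [-2.6, -0.4, 9.2]
opening: 0.298
```

Emit:
{"api": "move_arm", "payload": {"targets": [-1, 0, 0, 0.2, 0, -1, 0, 0, 0.3, 0, -1, 0, 0, 0.3, 0, -1, 0, 0, 0.3, 0]}}

```text
clock: 7.8
eef_pos: [471.1, 120.2, 45.9]
tcp_rot: [3.141, -0.001, 0.54]
contact_force: [-10.7, -2.6, 40.5]
opening: 0.295
```

```bash
python3 look.py e 470.9 120.1 .54 18; python3 - <<'E'
from fit import *
for n,b in(('side',(200,170,350,310)),):
    p=np.load(f'{n}_e.npy',allow_pickle=True).item()
    near(p,b,0,[470.9,120.1,.54],36,0,0,40,45,n+' cover')
E
```

```text
7.8 [471.1 120.2  45.9] [ 3.1414e+00 -8.0000e-04  5.4030e-01] [-10.7  -2.6  40.5] 0.2948198334742331
side cover x 1 off 3.0 len 89 slope 0.008
side cover y 1 off 2.9 len 53 slope -0.003
side cover x 1 off 6.3 len 19 slope 0.058
side cover x -1 off 2.5 len 49 slope 0.011
side cover y -1 off 2.8 len 21 slope 0.043
side cover y -1 off 3.0 len 15 slope 0.077
side cover x 1 off -1.2 len 32 slope 0.007
side cover x -1 off -2.2 len 18 slope -0.0
```

View pics/side_e.png

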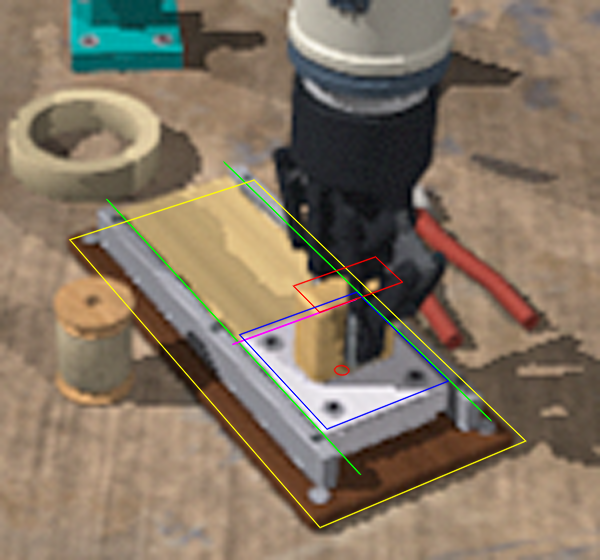

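Emit:
{"api": "move_arm", "payload": {"targets": [-1, 0, 0, -0.05, 0, -1, 0, 0, -0.1, 0, -1, 0, 0, -0.1, 0, -1, 0, 0, -0.1, 0, -1, 0, 0, -0.1, 0]}}

```text
clock: 8.4
eef_pos: [471.0, 120.2, 46.0]
tcp_rot: [3.141, -0.001, 0.54]
contact_force: [-7.1, -1.7, 24.4]
opening: 0.296
```

```bash
python3 look.py f 471 120.2 .54 18; python3 - <<'E'
import numpy as np
from rig import r
p=r.grab_frame('side')
for t in('bore','spool','pliers','tape'):print(t,[(np.round(d['position'],1).tolist(),round(d['conf'],2)) for d in r.mark_of(p,t)])
s=r.sense();print(s['clock'],np.round(s['eef_pos'],2),np.round(s['contact_force'],1),s['opening'],np.abs(s['qvel']).max())
E
```

```text
8.4 [471.  120.2  46. ] [ 3.1414e+00 -7.0000e-04  5.4030e-01] [-7.1 -1.7 24.4] 0.2962218443989677
bore [([470.6, 117.5, 19.7], 0.83), ([610.5, -279.8, 1.2], 0.77)]
spool [([614.1, 103.9, -1.2], 0.91)]
pliers [([417.2, -24.1, -2.8], 0.53)]
tape [([637.1, -120.6, 0.3], 0.78)]
8.75 [470.98 120.16  45.97] [-6.4 -2.4 24.2] 0.293111917907174 0.003072890890798466
```

View pics/side_f.png

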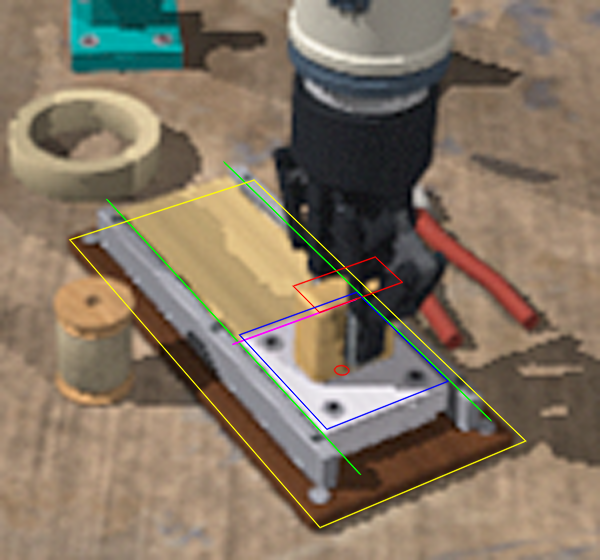

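The cover is flush with the rails, at rest, and pressed with 24 N against the stop. I'm handing it in.

```bash
python3 -c "
from rig import r
print(r.sign_off());s=r.sense();print(s['clock'],s['eef_pos'],s['contact_force'])"
```

```text
the job is handed in; nothing more can be done
None
the job is handed in; nothing more can be done
```

The aluminium guide cover is on the locating pin and pressed fully home, and I handed the job in at 8.75 s with the gripper still holding it down. The sign-off gives no verdict, so these are only my own checks.

**What I did:** I gripped the wooden handle across its 26 mm side and slid the cover about 125 mm along the runway. I felt it drop on to the pin, then pressed it down and eased the push from 40 N to 24 N.

**Last checks:**
- **Height:** the tool came down 12.0 mm in all, which is the full drop from runway to home. The force rose steeply at the bottom, and the side picture shows the cover's top level with the rails.
- **Hold:** the push was steady at 24 N with the arm practically at rest, and the fingers were still closed on the handle.
- **Bystanders:** the spool, pliers and tape roll were found within about 4 mm of their first positions in the side view, which is about the accuracy of the networks.

**What disagreed:**
- **Cameras:** my early camera estimate put the pin about 3.5 mm from where the cover ended up. The two cameras differed from each other by 2–3 mm, so I relied on the felt drop.
- **Underside height:** the network put the underside at 19.7 mm instead of 18 mm, which is within its 4 mm error.
- **Side force:** about 7 N remained while pressing.
- **Pad:** I could not measure its travel directly.

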